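# Discharge and reverse the calibration coils

### The job

Reverse the calibration coils: first slide the dust cover fully aside on the button box, press the button under it all the way down, and slide the cover fully back over the button. Then lift the lockout collar on the lever clear of the gate plates, and with it lifted push the lever through the gate to its far stop, and let the collar drop fully home so that the lever is locked there. Leave the compass housing, punch, loupe and glass level where they are.

Things in the scene. Friction and masses are not known exactly. Their poses are not given: they have to be found in the camera images.
- lever_base: Fixed grey base of the reversing lever, 160 (x) x 110 (y) x 50 mm, origin under its centre, z up; +x points away from the robot, give or take 25 degrees of yaw. Across its middle (x = 0) stands the gate: two steel plates 8 mm thick (x), from 9 to 35 mm either side of y = 0, tops 97 mm above the table. The 12 mm lever rod passes between them, the collar only when lifted.
- lever_pivot (a point): Fixed hinge point of the lever, on the base's centre line 35 mm above the table; the hinge axis is the base's y axis.
- lever_top (a point): Top end of the lever: a 12 mm steel rod with a 16 mm cap, its top 120 mm from the pivot; marks which way the lever leans.
- collar_grip (a point): Point on the rod's axis inside the lockout collar, 12 mm below its top; z along the rod upwards. The collar is a brass cylinder 36 mm across, 50 mm long, sliding on the lever rod; when down it spans 45 to 95 mm from the pivot, and this point is 83 mm from the pivot; the rod's top is then 25 mm above the collar's top.
- lever (a joint): Lever angle, rad. 0: near stop, leaning 0.46 rad to the base's -x; 0.46: upright in the gate; 0.92: far stop, leaning 0.46 rad to +x. Starts at 0 to 0.06. With the collar down the gate stops it at about 0.10 (and 0.82 from the far side). Stays where left; friction 0.12 N m.
- collar (a joint): How far the collar is lifted along the lever rod, m, 0 (home) to 0.026. A light spring and its weight (3 to 6 N in all) return it when let go. At least 0.017 is needed to clear the gate plates. It drops home only beyond 0.82 rad on the far side (or under 0.10 on the near side).
- button_box: Fixed grey box, 100 (x) x 190 (y) x 61 mm high, origin under its centre, z up; +y, along its length, points to the robot's left, give or take 25 degrees of yaw. The -y half has an open well 76 (x) x 86 (y) mm with the button in its middle, at y = -45 mm; the +y half is solid, 60 mm high; there the open cover parks.
- cover_grip (a point): Point in the cover's grip fin, 91 mm above the table; moves with the cover; at x = 0, y = -45 mm of the box when closed. The dust cover is an aluminium plate 88 (x) x 85 (y) x 6 mm, top 67 mm above the table, with an upright fin across its middle: 55 mm long in the box's x, 12 mm thick in y, top 101 mm above the table.
- cover (a joint): Cover position, m: 0 closed over the button, 0.09 fully open, sliding to the box's +y. Starts at 0 to 0.003. Stays where it is left; about 1.5 N of friction.
- button_top (a point): Centre of the top face of the round steel push button, 36 mm in diameter, 58 mm above the table when up (3 mm below the well's rim); covered by the closed cover.
- button (a joint): How far the button is pressed, m: 0 up, 0.007 fully down (5 N, springs back).
- housing: Bystander: loose black round compass housing, 92 mm across, 36 mm high, origin under its centre.
- punch: Bystander: loose steel centre punch lying along its x, 134 mm long, 14 mm thick, origin at its underside, mid-length.
- loupe: Bystander: loose chrome loupe, a spool 62 mm across and 50 mm high, origin under its centre.
- level: Bystander: loose round green glass level, 72 mm across, 26 mm high, origin under its centre.

How it is judged:
On the way, in this order (a step that is already met when the one before it is completed fails the run):
1. the dust cover is slid aside, clear of the button (past 75 of its 90 mm) (value of joint cover above 0.075 m), for 0.1 s.
2. the button is pressed down (past 5.5 of its 7 mm) with the cover open (value of joint button above 0.0055 m and value of joint cover above 0.07 m), for 0.1 s.
3. the dust cover is closed again (within 6 mm) (value of joint cover below 0.006 m), for 0.2 s.
4. the collar is lifted (past 16 mm) while the lever is still before the gate (less than 0.15 rad) (value of joint collar above 0.016 m and value of joint lever below 0.15 rad), for 0.1 s.
5. the lever is pushed through the gate (past 0.8 rad) (value of joint lever above 0.8 rad), for 0.1 s.
At the end, for the whole second after the job is handed in: The lever leans to the far side beyond the gate (over 0.84 rad) and is still, the collar is fully down on it (within 3 mm), the cover is closed over the button (within 6 mm) and the button is up (within 2 mm) (value of joint lever above 0.84 rad and value of joint collar below 0.003 m and value of joint cover below 0.006 m and value of joint button below 0.002 m and velocity of joint lever between -0.05 and 0.05 rad/s); the robot touches nothing.
It fails at once if the compass housing is moved by more than 20 mm (distance of housing from where it was at the start of the episode above 0.02 m).
It fails at once if the centre punch is moved by more than 20 mm (distance of punch from where it was at the start of the episode above 0.02 m).
It fails at once if the loupe is moved by more than 20 mm (distance of loupe from where it was at the start of the episode above 0.02 m).
It fails at once if the glass level is moved by more than 20 mm (distance of level from where it was at the start of the episode above 0.02 m).
It also fails if it takes over 72 s, if anything falls off the work surface, if the arm or the gripper's body presses on something with over 40 N, if the wrist force passes 120 N, or if a joint passes its speed limit or range.

### The arm

A 7-joint arm with a two-finger parallel gripper is mounted at the origin on the work surface. World frame = base frame: x ahead of the robot, y to its left, z up, the work surface at z = 0. Lengths are in m, angles in rad, forces in N, time in s.
With the tool pointing down it reaches from about 0.4 to 0.85 m from the base axis. Payload 6.9 kg.
Tool frame: the origin (TCP) lies midway between the tips of the shut fingers; the grasp point (between the pads) lies behind it (ctrl.pinch_z is the z of the grasp point in the tool frame, in m); z points along the fingers, y is the line along which they close (so a half turn about z gives the same grasp; the last joint's range is limited). The gripper opens to 85 mm and grips with 20 to 120 N. Pads are 22 mm wide; open, the fingers measure 114 mm over their backs; the gripper's body (76 mm by 85 mm) begins 54 mm behind the grasp point. The pads swing forward as they close: fully open they stand 13 mm farther back than shut.
Start: joints at [-1.034, 0.507, -0.238, 1.5, 0.126, 1.149, -0.155], TCP at [0.261, 0.568, 0.231] pointing down, gripper open.
Joint ranges: [-3.08, 3.08], [-0.24, 2.05], [-1.43, 1.35], [0, 2.5], [-1.52, 4.66], [0.17, 1.96], [-2.89, 2.89]. Speed limits (rad/s): [2.39, 2.39, 3.14, 3.14, 3.14, 3.14, 3.14].

### API

Orientations are given as a unit quaternion [w, x, y, z].
In Python, from station import ctrl, get_state, vision, ticket, models gives the robot as it stands. Calls block until the motion is done:
- ctrl.movep(position, orientation): joint-space move of the TCP to a pose.
- ctrl.movel(position, frame=None, max_speed=0.15): straight line of the TCP; frame=None keeps the orientation; max_speed is the mean speed in m/s.
- ctrl.set_joints(angles): joint-space move.
- ctrl.ungrasp() and ctrl.close_gripper(force=None): open the fingers fully, or close them until they stop; force is the grip in N (None keeps the last).
- ctrl.pause(seconds).
- ctrl.ik(position, orientation): joint angles nearest the present ones, or None.
- get_state(): the state.
- vision.grab_frame(name): name is "side" or "top"; returns (picture, depth): 480x640x3 uint8, blue, green, red; 480x640 float32, m along the optical axis (not along the pixel's ray), 0 where there is no reading.
- vision.camera_info(name): a dict with "mtx" (3x3 intrinsics, pixels), "R" (3x3) and "t" (3): a world point X has camera coordinates R X + t. Camera axes: x right, y down, z forward; pixel columns grow to the right and rows downward; lengths in m; the calibration is good to about 2 mm. A picture is of the moment at which its call begins. camera_info takes no time and is no camera call.
A pose or a line that the arm cannot do raises ctrl.Unreachable and nothing moves.
- ticket.close_job(): hands the job in; it is judged then, once.
Trained networks look in the newest picture that a camera, given by its name, has taken for a name from the list of things; names that differ only in an ending like _2 or _b are one class to them, and where a whole thing is asked for, a point or a joint stands for the part that bears it (a point fixed in the world has none). Each returns a list of dicts, best first, with "p" (0 to 1); they miss things now and then, are a little off and sometimes report something else, mostly with a low value. They report only what shows in the picture. A call takes as long as a camera call.
- models.recognise(camera, target): "point" ([column, row] in pixels, amid what is visible of it).
- models.masks_of(camera, target): "mask" (480x640 bool, what is visible of it) and "point" ([column, row] in pixels, amid what is visible of it).
The state is a dict: "time": time; "qpos": joint angles; "qd": joint speeds; "tau": joint torques, N m; "tcp_pos": TCP position; "eef_rot": TCP orientation; "contact_force": force on the tool from outside, world axes, zero at the start; "wrist_torque": the same for the moment, N m; "width": finger opening in m; "gripper_force": force on a finger pad.
Only numpy, scipy, OpenCV 4.12 (cv2) and the standard library are available. Lean on these libraries where they do the work, as an engineer would, in place of code of your own. Each camera call takes 0.05 s, during which the arm holds its last target. There are 200 camera calls.

## Working session

There is one attempt and no reset: what is moved stays moved. The work goes in short steps, each a Python script; the robot and the scene stay as the last script left them, time stands still between calls to the robot, and variables do not carry over. Pictures are saved under pics/ and viewed, at most 10 in all, crops included, and the job is handed in when it is done.

```bash
ls; mkdir -p pics; python3 - <<'E'
from station import ctrl,get_state,vision,models
import cv2,numpy as np
s=get_state();print(s['time'],s['tcp_pos'],s['eef_rot'],s['width'],ctrl.pinch_z)
ims=[]
for c in('side','top'):
    p,d=vision.grab_frame(c);cv2.imwrite(f'pics/{c}0.png',p);np.save(f'pics/{c}0.npy',d)
    i=vision.camera_info(c);print(c,i['mtx'].tolist(),(-i['R'].T@i['t']).round(3),i['R'].round(3).tolist())
    for n in('cover_grip','button_box','lever_base','lever_top','collar_grip','housing','punch','loupe','level'):
        print(n,[(np.round(r['point']),round(r['p'],2)) for r in models.recognise(c,n)][:2])
print(get_state()['time'])
E
```

```text
pics
0.0 [0.26088218 0.5674068  0.23044349] [-1.70632493e-04  2.13746998e-01  9.76888655e-01 -8.64311680e-04] 0.08526092896606301 -0.0187
side [[465.88950227536935, 0.0, 319.941756200261], [0.0, 465.88950227536935, 231.55655650658585], [0.0, 0.0, 1.0]] [0.397 0.62  0.545] [[-0.966, -0.258, 0.019], [-0.159, 0.531, -0.832], [0.205, -0.807, -0.554]]
cover_grip [(array([359., 204.]), 0.69)]
button_box [(array([355., 230.]), 0.8), (array([358., 199.]), 0.24)]
lever_base [(array([263., 378.]), 0.78)]
lever_top [(array([277., 338.]), 0.8)]
collar_grip [(array([275., 337.]), 0.89)]
housing [(array([255., 212.]), 0.57)]
punch [(array([157., 352.]), 0.59)]
loupe [(array([214., 258.]), 0.89), (array([157., 352.]), 0.33)]
level [(array([414., 308.]), 0.85)]
top [[607.7000518213398, 0.0, 321.0307536571224], [0.0, 607.7000518213398, 246.2759862489646], [0.0, 0.0, 1.0]] [0.433 0.01  0.985] [[-0.016, -1.0, 0.015], [-0.986, 0.014, -0.166], [0.166, -0.018, -0.986]]
cover_grip [(array([448., 285.]), 0.68)]
button_box [(array([415., 284.]), 0.6)]
lever_base [(array([166., 258.]), 0.82)]
lever_top [(array([161., 267.]), 0.83), (array([166., 261.]), 0.45)]
collar_grip [(array([165., 270.]), 0.6)]
housing [(array([426., 155.]), 0.66)]
punch [(array([189., 160.]), 0.67)]
loupe [(array([309., 148.]), 0.92)]
level [(array([307., 376.]), 0.95)]
1.0
```

View pics/side0.png

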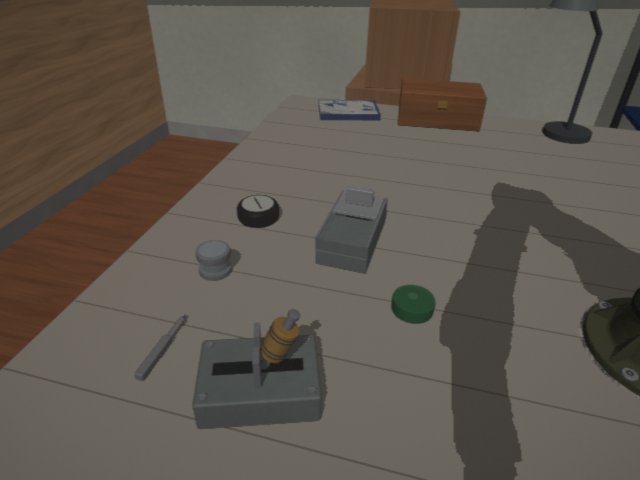

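View pics/top0.png

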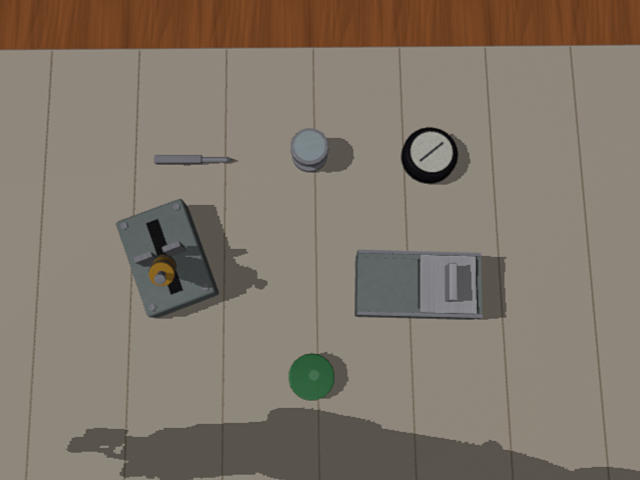

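The networks agree with the pictures: the lever is at about (165,260) in the top view, leaning to the robot side. The box is at (418,285) with its fin at (453,282), and the four bystanders sit around them. Next I fit the poses from depth.

```bash
cat > h.py <<'E'
import numpy as np,cv2
from station import ctrl,get_state,vision,models,ticket
from scipy.spatial.transform import Rotation as Ro
def cloud(c,d):
    i=vision.camera_info(c);v,u=np.mgrid[:480,:640]
    P=np.stack([u,v,np.ones_like(u)],-1)@np.linalg.inv(i['mtx']).T*d[...,None]
    P=(P-i['t'])@i['R'];P[d==0]=np.nan
    return P
def rect(Q):
    (c,s,a)=cv2.minAreaRect((Q[:,:2]*1000).astype(np.float32));return np.round(c,1),np.round(s,1),round(a,2)
E
python3 - <<'E'
from h import *
for c,R in(('top',{'base':(100,190,225,330),'box':(340,235,495,330)}),('side',{'base':(180,300,330,430),'box':(305,180,400,275)})):
    P=cloud(c,np.load(f'pics/{c}0.npy'))
    for n,(a,b,e,f) in R.items():
        Q=P[b:f,a:e].reshape(-1,3);Q=Q[~np.isnan(Q[:,2])]
        bands={'base':[(.045,.054),(.09,.1),(.1,.2)],'box':[(.056,.063),(.0635,.07),(.096,.106)]}[n]
        print(c,n,np.histogram(Q[:,2],bins=np.arange(0,.17,.01))[0])
        for lo,hi in bands:
            S=Q[(Q[:,2]>lo)&(Q[:,2]<hi)]
            if len(S)>5:print(lo,len(S),S.mean(0).round(4),rect(S))
E
```

```text
top base [4860  121  131  130 3119 3049   52   61   89  290   51  158  289    9
  103    0]
0.045 5970 [0.5774 0.2344 0.0499] (array([577. , 236.3]), array([160.5, 110.5]), 20.12)
0.09 290 [0.5743 0.2332 0.0959] (array([576.9, 235.6]), array([62.5, 41.9]), 79.15)
0.1 610 [0.544  0.2215 0.1241] (array([550.6, 230.9]), array([59.1, 55.6]), 18.2)
top box [3155   53   70  168   77 1875 5623  137   54  143  220    0    0    0
    0    0]
0.056 4135 [ 0.5289 -0.1227  0.0602] (array([ 528.2, -156.1]), array([190.5, 100.8]), 87.61)
0.0635 3038 [ 0.5254 -0.1909  0.0666] (array([ 527.8, -156.3]), array([188.1,  99.7]), 87.7)
0.096 332 [ 0.5259 -0.198   0.1006] (array([ 526.1, -198.3]), array([12.8, 54.6]), 86.95)
side base [5342  619  605  634 2832 4487   90   81  231  458  185  289  326   58
  113    0]
0.045 6934 [0.5751 0.2487 0.0503] (array([576., 237.]), array([160.1, 111.9]), 20.17)
0.09 458 [0.5654 0.2402 0.0958] (array([571.6, 238.6]), array([52.7, 66.2]), 62.6)
0.1 971 [0.5409 0.231  0.1211] (array([543. , 227.1]), array([44.1, 34.7]), 48.58)
side box [2458  279  276  310  327  804 1793  119  120  127   72    0    0    0
    0    0]
0.056 1577 [ 0.5276 -0.1087  0.0603] (array([ 527.5, -155.4]), array([194.8, 101. ]), 87.62)
0.0635 765 [ 0.5231 -0.1787  0.0666] (array([ 527.1, -153.1]), array([184.7, 100. ]), 87.82)
0.096 131 [ 0.5248 -0.1961  0.0996] (array([ 525. , -197.8]), array([13.9, 54. ]), 87.17)
```

```bash
cat >> h.py <<'E'
BOX=np.array([.528,-.156,0]);BY=-.0418;BASE=np.array([.5765,.2367,0]);LY=np.radians(20.15)
Rb=Ro.from_euler('z',BY).as_matrix();Rl=Ro.from_euler('z',LY).as_matrix()
def quat(y,z):
    R=np.c_[np.cross(y,z),y,z];q=Ro.from_matrix(R).as_quat();return q[[3,0,1,2]]
def boxp(x,y,z):return BOX+Rb@[x,y,z]
def QB(s=1):return quat(s*Rb[:,1],np.array([0,0,-1.]))
def lev(th,r,s=1,tilt=None):
    """TCP pose with the grasp point r from pivot on the rod at joint angle th"""
    a=th-.46;t=a if tilt is None else tilt
    u=Rl@[np.sin(a),0,np.cos(a)];w=Rl@[np.sin(t),0,np.cos(t)]
    return BASE+[0,0,.035]+u*r+w*ctrl.pinch_z, quat(s*Rl[:,1],-w)
E
python3 - <<'E'
from h import *
for c in('top','side'):
    P=cloud(c,np.load(f'pics/{c}0.npy')).reshape(-1,3);L=(P-BASE)@Rl
    m=(abs(L[:,0])<.09)&(abs(L[:,1])<.05)&(L[:,2]>.134)
    print(c,L[m].mean(0).round(4),L[m].max(0).round(3),m.sum())
    m=(abs(L[:,0])<.09)&(abs(L[:,1])<.05)&(L[:,2]>.093)&(L[:,2]<.099)&(L[:,0]>-.012)
    print(' gate',L[m].mean(0).round(4),L[m].min(0).round(4),L[m].max(0).round(4))
print(ctrl.pinch_z)
for s in(1,-1):
    print('s',s)
    for y,z in((-.045,.15),(-.045,.076),(.045,.076),(-.045,.05)):
        q=ctrl.ik(boxp(0,y,z),QB(s));print(None if q is None else np.round(q,2))
    for th in(.03,.46,.92):
      for r in(.083,.107,.16):
        q=ctrl.ik(*lev(th,r,s));print(th,r,None if q is None else np.round(q,2))
E
```

```text
top [-0.0485 -0.0011  0.1439] [-0.04   0.006  0.148] 106
 gate [-0.0006 -0.0012  0.0964] [-0.0117 -0.0354  0.0932] [0.0054 0.0342 0.099 ]
side [-0.0479  0.0024  0.1423] [-0.039  0.009  0.148] 148
 gate [-0.0013  0.0031  0.0968] [-0.0114 -0.0359  0.093 ] [0.0036 0.0354 0.0989]
-0.0187
s 1
[ 0.26  0.49  0.09  1.78 -0.06  0.87  1.91]
[ 0.34  0.58 -0.03  1.86  0.02  0.7   1.83]
[ 0.23  0.56 -0.11  1.92  0.09  0.67  1.6 ]
[ 0.36  0.62 -0.06  1.88  0.06  0.64  1.79]
0.03 0.083 [-0.29  0.48 -0.24  2.17  1.18  0.18  0.3 ]
0.03 0.107 [-0.29  0.43 -0.24  2.17  0.93  0.19  0.55]
0.03 0.16 [-0.3   0.32 -0.22  2.17  0.51  0.27  0.96]
0.46 0.083 [-0.22  0.64 -0.35  1.67  0.27  0.88  1.24]
0.46 0.107 [-0.21  0.61 -0.36  1.65  0.25  0.93  1.26]
0.46 0.16 [-0.21  0.56 -0.36  1.58  0.22  1.04  1.29]
0.92 0.083 [-0.26  0.96 -0.38  1.08  0.22  1.6   1.33]
0.92 0.107 [-0.26  0.96 -0.38  1.01  0.22  1.66  1.34]
0.92 0.16 [-0.28  0.98 -0.37  0.85  0.22  1.81  1.35]
s -1
[-0.09  0.57  0.65  1.79 -0.42  0.93 -0.87]
[-0.03  0.65  0.55  1.87 -0.48  0.76 -0.82]
[-0.17  0.61  0.52  1.92 -0.45  0.72 -1.  ]
[ 0.02  0.67  0.49  1.89 -0.47  0.7  -0.83]
0.03 0.083 [-0.83  0.54  0.55  2.18 -1.39  0.25 -0.3 ]
0.03 0.107 [-0.84  0.49  0.55  2.18 -1.17  0.25 -0.52]
0.03 0.16 [-0.7   0.33  0.3   2.17 -0.29  0.23 -1.38]
0.46 0.083 [-0.65  0.65  0.36  1.68 -0.29  0.86 -1.38]
0.46 0.107 [-0.65  0.63  0.37  1.65 -0.27  0.91 -1.4 ]
0.46 0.16 [-0.66  0.57  0.39  1.59 -0.24  1.03 -1.42]
0.92 0.083 [-0.58  0.98  0.42  1.09 -0.3   1.6  -1.41]
0.92 0.107 [-0.57  0.98  0.42  1.02 -0.3   1.66 -1.42]
0.92 0.16 [-0.55  0.99  0.43  0.85 -0.31  1.81 -1.44]
```

```bash
python3 - <<'E'
from h import *
def st(t):
    s=get_state();print(t,round(s['time'],1),np.round((s['tcp_pos']-BOX)@Rb,4),'F',np.round(s['contact_force'],1),'w',round(s['width'],4))
q=QB(1)
y0=-.043
ctrl.movep(boxp(0,y0,.17),q);st('above')
ctrl.movel(boxp(0,y0,.076));ctrl.close_gripper(40);st('grip')
ctrl.movel(boxp(0,.0455,.076),max_speed=.06);st('open')
ctrl.ungrasp();st('rel')
ctrl.movel(boxp(0,.0455,.135));
p,d=vision.grab_frame('top');cv2.imwrite('pics/top1.png',p)
P=cloud('top',d).reshape(-1,3);L=(P-BOX)@Rb
m=(abs(L[:,0])<.03)&(L[:,1]<-.02)&(L[:,1]>-.07)&(L[:,2]>.05)&(L[:,2]<.066);print(m.sum(),L[m].mean(0))
st('up')
E
```

```text
above 3.9 [ 0.0004 -0.0421  0.17  ] F [0.1 0.4 0.5] w 0.0856
grip 5.3 [ 0.0001 -0.0431  0.0763] F [-1.2 -0.   4. ] w 0.0115
open 6.9 [0.     0.0439 0.0763] F [-1.6 -5.2  5.6] w 0.0112
rel 7.6 [0.     0.0455 0.076 ] F [0.3 0.  0.5] w 0.085
0 [nan nan nan]
up 8.2 [-0.0006  0.0457  0.1342] F [-0.3  0.7 -0.2] w 0.0854<stdin>:13: RuntimeWarning: Mean of empty slice.
  ret = um.true_divide(
```

View pics/top1.png

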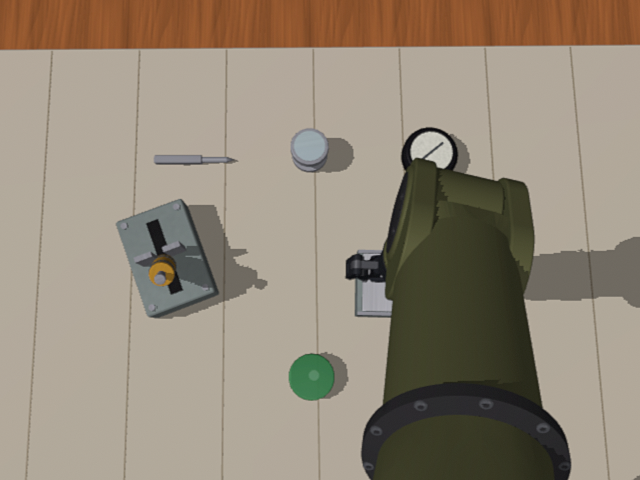

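The plate now sits over the box's left half (~(372,285)) and the stop was felt at −5 N, so the cover is fully open. Next: press the button.

```bash
python3 - <<'E'
from h import *
def st(t):
    s=get_state();print(t,round(s['time'],1),np.round((s['tcp_pos']-BOX)@Rb,4),'F',np.round(s['contact_force'],1),'w',round(s['width'],4));return s
ctrl.close_gripper(40)
ctrl.movel(boxp(0,-.045,.135));ctrl.movel(boxp(0,-.045,.064));st('pre')
z=.06
while z>.046:
    ctrl.movel(boxp(0,-.045,z),max_speed=.04);s=st(z)
    if s['contact_force'][2]>14:break
    z-=.003
ctrl.pause(.3);st('held')
ctrl.movel(boxp(0,-.045,.135));ctrl.movel(boxp(0,.044,.135));ctrl.ungrasp()
ctrl.movel(boxp(0,.044,.076));ctrl.close_gripper(40);st('grip')
ctrl.movel(boxp(0,-.0455,.076),max_speed=.06);st('closed')
ctrl.pause(.2);ctrl.ungrasp();st('rel')
ctrl.movel(boxp(0,-.0455,.17));st('up')
E
```

```text
pre 10.4 [ 0.0004 -0.0445  0.0644] F [ 0.1  0.6 -0.1] w 0.0001
0.06 10.6 [ 0.0003 -0.045   0.0606] F [ 0.8  0.4 -0.6] w 0.0
0.056999999999999995 10.9 [ 0.0005 -0.0452  0.0573] F [ 1.3 -0.6  1.3] w -0.0
0.05399999999999999 11.1 [ 0.0005 -0.0452  0.0541] F [ 1.8 -0.   3.1] w -0.0001
0.05099999999999999 11.4 [ 0.0005 -0.0452  0.0513] F [ 0.6 -0.4  4.5] w 0.0002
0.04799999999999999 11.6 [ 0.0006 -0.0452  0.0507] F [-5.3  1.8 29.6] w 0.0003
held 11.9 [ 0.0006 -0.0452  0.0507] F [-4.4  2.6 29. ] w 0.0001
grip 15.4 [0.0001 0.0438 0.0764] F [-0.9 -0.2  4.8] w 0.0112
closed 17.0 [ 0.0002 -0.0455  0.0763] F [-0.9  1.1  4.9] w 0.0113
rel 17.9 [ 0.     -0.0455  0.076 ] F [-0.3 -0.1 -0. ] w 0.0852
up 18.7 [-0.0005 -0.0453  0.1693] F [-0.5 -1.1 -0.5] w 0.0855
```

```bash
cat >> h.py <<'E'
DT=.12
def L(th,r):return lev(th,r,1,th-.46+DT)
def sl(t):
    s=get_state();g=s['tcp_pos']-BASE-[0,0,.035]
    R=Ro.from_quat(np.array(s['eef_rot'])[[1,2,3,0]]).as_matrix();g=(g+R[:,2]*ctrl.pinch_z)@Rl
    print(t,round(s['time'],1),'th',round(np.arctan2(g[0],g[2])+.46,3),'r',round(np.hypot(g[0],g[2]),4),'y',round(g[1],4),'F',np.round(s['contact_force'],1),'w',round(s['width'],4));return s
E
python3 - <<'E'
from h import *
for th,r in((.03,.19),(.03,.083),(.03,.107),(.3,.107),(.92,.107),(.92,.17)):
    q=ctrl.ik(*L(th,r));print(None if q is None else np.round(q,2))
ctrl.movep(*L(.03,.19));sl('above')
p,o=L(.03,.083);ctrl.movel(p,o,max_speed=.1);sl('at')
ctrl.close_gripper(60);sl('grip')
p,o=L(.03,.105);ctrl.movel(p,o,max_speed=.04);sl('lift')
for c in('top','side'):
    p,d=vision.grab_frame(c);cv2.imwrite(f'pics/{c}2.png',p)
E
```

```text
[-0.36  0.29 -0.14  2.05  0.16  0.5   1.31]
[-0.49  0.49  0.05  2.06  0.01  0.28  1.46]
[-0.47  0.45  0.02  2.07  0.07  0.32  1.41]
[-0.43  0.56 -0.    1.74  0.01  0.81  1.48]
[-0.41  1.03  0.01  0.87 -0.04  1.82  1.52]
None
above 20.2 th 0.03 r 0.1898 y -0.0016 F [1.  0.  0.6] w 0.0852
at 21.4 th 0.034 r 0.0835 y -0.0 F [-0.4 -0.1  0.6] w 0.0851
grip 21.9 th 0.032 r 0.0837 y -0.001 F [-2.3 -3.4  7.5] w 0.0346
lift 22.6 th 0.03 r 0.1054 y -0.0009 F [ 3.4 -4.1 -2.1] w 0.0346
```

View pics/side2.png

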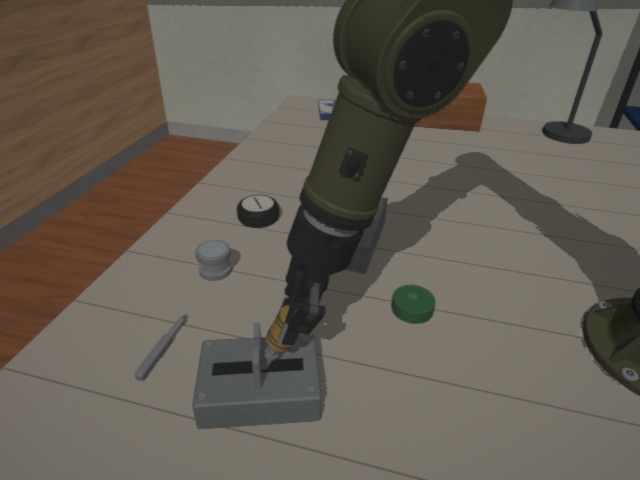

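The collar is raised: bare rod shows below it at about (272,352), and it's still before the gate (plate at (257,350)). Next: push through.

```bash
python3 - <<'E'
from h import *
for th in (.03,.1,.2,.3,.4,.5,.6,.7,.8,.88,.925):
    p,o=L(th,.1065);ctrl.movel(p,o,max_speed=.06);s=sl(th)
    if np.linalg.norm(s['contact_force'])>45:print('STOP');break
p,d=vision.grab_frame('side');cv2.imwrite('pics/side3.png',p)
for th,r in((.92,.13),(.92,.15)):
  for t in(.58,.46,.3,.2,0):print(r,t,ctrl.ik(*lev(th,r,1,t)) is not None)
E
```

```text
0.03 23.0 th 0.03 r 0.1068 y -0.0009 F [ 3.7 -3.2 -3.3] w 0.0348
0.1 23.3 th 0.089 r 0.1063 y -0.0009 F [ 2.  -4.3 -3.3] w 0.0349
0.2 23.6 th 0.188 r 0.1058 y -0.0009 F [ 2.1 -5.6 -5.9] w 0.0347
0.3 23.9 th 0.288 r 0.1054 y -0.0009 F [ 0.7 -5.1 -4.9] w 0.0343
0.4 24.2 th 0.388 r 0.1051 y -0.0008 F [ 0.7 -5.9 -4.4] w 0.0343
0.5 24.5 th 0.49 r 0.1048 y -0.0008 F [-0.1 -6.1 -4.4] w 0.0345
0.6 24.8 th 0.591 r 0.1045 y -0.0008 F [-0.9 -6.5 -4.1] w 0.0344
0.7 25.1 th 0.694 r 0.1043 y -0.0007 F [-1.  -6.8 -3.6] w 0.0343
0.8 25.4 th 0.796 r 0.104 y -0.0007 F [-2.  -7.9 -3.3] w 0.0345
0.88 25.6 th 0.879 r 0.1034 y -0.0007 F [-2.4 -7.7 -2.5] w 0.0347
0.925 25.9 th 0.92 r 0.1044 y -0.0007 F [-2.9 -7.9 -3.6] w 0.0344
0.13 0.58 True
0.13 0.46 True
0.13 0.3 True
0.13 0.2 True
0.13 0 True
0.15 0.58 True
0.15 0.46 True
0.15 0.3 True
0.15 0.2 True
0.15 0 True
```

View pics/side3.png

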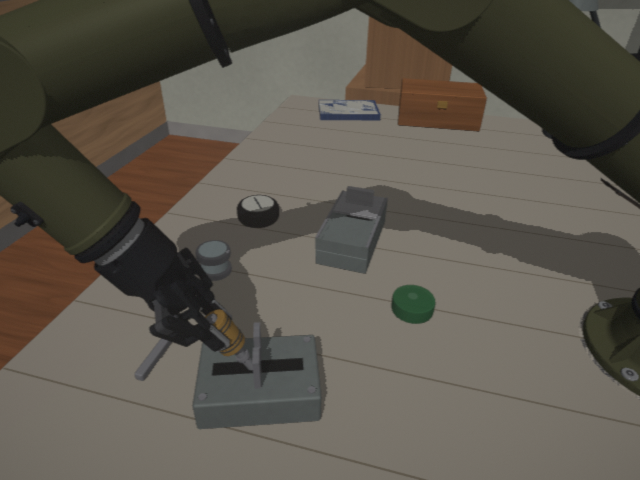

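The lever leans to the far side with the collar at about (228,333), and the cover fin is back at (359,198). Next I push to the stop, lower the collar and release.

```bash
python3 - <<'E'
from h import *
p,o=L(.935,.105);ctrl.movel(p,o,max_speed=.04);sl('stop')
p,o=L(.93,.084);ctrl.movel(p,o,max_speed=.05);sl('low')
ctrl.ungrasp();sl('rel')
p,o=L(.92,.15);ctrl.movel(p,o,max_speed=.1);sl('ret')
p=p+[-.0,0,.05]
try:ctrl.movel(p,lev(.92,.15,1,.2)[1],max_speed=.1)
except ctrl.Unreachable:print('unr')
ctrl.set_joints([-1.034,0.507,-0.238,1.5,0.126,1.149,-0.155]);sl('home')
for c in('top','side'):
    p,d=vision.grab_frame(c);cv2.imwrite(f'pics/{c}4.png',p[180:420,150:400] if c=='side' else p)
    P=cloud(c,d).reshape(-1,3);B=(P-BASE)@Rl
    m=(abs(B[:,0])<.09)&(abs(B[:,1])<.03)&(B[:,2]>.134);print(c,'cap',B[m].mean(0).round(4))
    a=.46;ax=B[:,0]*np.sin(a)+(B[:,2]-.035)*np.cos(a);rr=np.hypot(B[:,1],B[:,0]*np.cos(a)-(B[:,2]-.035)*np.sin(a))
    m=(rr>.011)&(rr<.021)&(ax>.06)&(B[:,0]>.012);print('collar top',np.nanpercentile(ax[m],[50,95,99]).round(4))
    C=(P-BOX)@Rb;m=(abs(C[:,0])<.03)&(abs(C[:,1])<.09)&(C[:,2]>.098)&(C[:,2]<.106);print('fin',C[m].mean(0).round(4))
E
```

```text
stop 26.2 th 0.921 r 0.1036 y -0.0007 F [-5.5 -8.4 -0.5] w 0.0344
low 26.7 th 0.92 r 0.0835 y -0.0007 F [-0.8 -7.1  0.3] w 0.0346
rel 27.3 th 0.932 r 0.084 y 0.0003 F [-0.1  0.9  0.1] w 0.0855
ret 28.1 th 0.92 r 0.1493 y 0.0 F [ 0.  -0.1 -0.5] w 0.0855
home 30.5 th -0.24 r 0.2807 y 0.4187 F [-0.5  0.3 -0.1] w 0.0857
top cap [ 0.0502 -0.001   0.1415]
collar top [0.0855 0.0963 0.0969]
fin [ 0.0005 -0.0439  0.1008]
side cap [0.0498 0.0025 0.1411]
collar top [0.0834 0.0955 0.0961]
fin [-0.0013 -0.042   0.1004]
```

```bash
python3 -c "
import cv2;p=cv2.imread('pics/side4.png');cv2.imwrite('pics/side4b.png',cv2.resize(p,None,fx=2,fy=2))"
```

```text
(no output)
```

View pics/side4b.png

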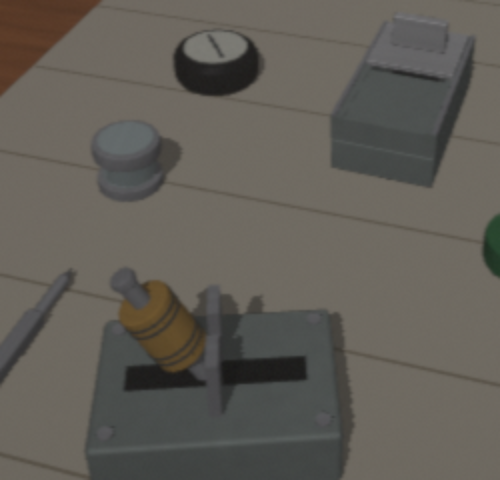

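The crop shows the lever at its far stop with the collar seated (top ≈ 96 mm from the pivot, against 95 mm when home). The cover is closed and the bystanders haven't moved.

```bash
python3 -c "
from station import ticket;print(ticket.close_job())"
```

```text
the job is handed in; nothing more can be done
None
```

The job is handed in, with no verdict returned: the button was pressed to its stop, the cover closed again, and the lever is at its far stop (about 0.92 rad) with the collar home, at about 31 s on the clock.

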